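# Clamp a filament spool against its drag pad with the hub collar

## Robot

A 6-joint arm with a two-finger parallel gripper is mounted at the origin on the work surface. World frame = base frame: x ahead of the robot, y to its left, z up, the work surface at z = 0. Lengths are in mm, angles in rad, forces in N, time in s.
With the tool pointing down it reaches from about 200 to 875 mm from the base axis. Payload 3.4 kg.
Tool frame: the origin (TCP) lies on the centre line of the jaws, within the pads' length; the fingertips stand 8 mm ahead of it and the grasp point (between the pads) lies 11 mm behind it (arm.nose_length is the distance from the TCP to the fingertips, in mm); x points along the fingers, y is the direction in which the jaws open and shut, and the axes are right-handed (so a half turn about x gives the same grasp; the last joint's range is limited). The gripper opens to 94 mm and grips with 3 to 60 N. Pads are 16 mm wide; open, the fingers measure 119 mm over their backs; the gripper's body (75 mm by 177 mm) begins 78 mm behind the grasp point.
Start: joints at [-1.365, 0.276, 1.505, -0, 1.361, -0.121], TCP at [184.583, -544.604, 213.493] pointing down, gripper open.
Joint ranges: [-2.89, 2.89], [-0.75, 2.08], [0.22, 2.7], [-1.18, 4.32], [0.11, 2.71], [-2.7, 2.7]. Speed limits (rad/s): [2.57, 2.57, 3.14, 3.14, 3.14, 3.14].

## Interface

Orientations are given as a rotation vector (axis times angle).
In Python, from plant import arm gives the robot as it stands.
- The arm moves only by the shell command python3 -m pendant 'ROWS' [FORCE]. ROWS is JSON, a list that holds one entry, the list of rows, each a list of 7 numbers: the gripper's target within -1 to 1 (shut at 1, half-way at 0, fully open at -1), then the shift along the tool's x, y, z in mm, then the turn, a rotation vector about the tool's x, y, z in degrees. In form: [[[hand, dx, dy, dz, rx, ry, rz], ...]]. A call has 1 to 20 rows; each row shifts and turns the pose as measured when the row begins, along the tool's axes as they then stand; what a row does not reach is not made up. A row lasts 1/12 s, in which the tool goes at most 41.7 mm and 7.16 degrees, less where a joint would pass 70% of its speed; a pose out of reach is approached as far as the arm can. A call with a gripper value outside its range is refused whole. The fingers move at their own pace and stop on an object; FORCE is the grip in N (left out, the last holds). Time passes only in rows, so rows that do not move let the fingers close. It gives the time, the measured TCP pose, the force and the opening at its end, in the units of the state.
- arm.observe(): the state, without advancing time (a new reading comes with each control period).
- arm.camera(name): name is "scene" or "top"; returns a dict with "image" (384x512x3 uint8, red, green, blue), "camera_matrix" (3x3 intrinsics, pixels), "camera_from_world" (4x4, takes a point from world to camera coordinates). Camera axes: x right, y up, looking along -z (the intrinsics and any distortion apply to the point x, -y, -z); pixel columns grow to the right and rows downward; lengths in mm; the calibration is good to about 2 mm. A picture is of the moment at which its call begins. There is no depth.
- arm.finish_job(): hands the job in, once; it reports no verdict.
The state is a dict: "t": time; "qpos": joint angles; "joint_velocities": joint speeds; "effort": joint torques, N m; "position": TCP position; "orientation": TCP orientation; "force": force on the tool from outside, world axes, zero at the start; "wrist_torque": the same for the moment, N m; "width": finger opening in mm.
Only numpy, scipy, OpenCV 4.12 (cv2) and the standard library are available. Lean on these libraries where they do the work, as an engineer would, in place of code of your own. Each camera call takes 0.05 s, during which the arm holds its last target. There are 200 camera calls.

## Task

On the spool stand, loosen the collar's clamping screw (about a quarter turn anticlockwise) before you move the collar, slide the collar along the rod until it has pushed the spool against its spring drag pad with about 8 N (4 to 12 N is good, never more than 20 N), and tighten the screw again fully there, so that the collar goes on pressing the spool when you let go. Leave the other things on the bench where they are.

Things in the scene. Friction and masses are not known exactly. Their poses are not given: they have to be found in the camera images.
- stand: spool stand fixed to the bench, place and yaw vary: base board x -65 to 105, y -185 to 185, 12 mm thick; two black uprights 50 mm wide, 14 thick, 120 tall at y -172 and +165 mm; a level steel rod 16 mm thick between them, 100 mm above the bench. Origin on the bench under the rod's middle, z up, y along the rod from the collar towards the spool and the drag pad behind it.
- collar: aluminium hub collar on the rod. Origin on the rod's axis straight below the screw, axes as the stand's. Knurled ring 36 mm across from y -12 to 12 mm, nose 25 mm across to y 48. It only slides along the rod. Screw tight: it is held, only forcing with some 8 N or more would drag it. Screw loose: about 1 N of drag, a little more when quick. It starts 15 to 75 mm short of the spool.
- nose_tip (a point): centre of the end face of the collar's nose (a black disc 34 mm across, 55 mm along y from the collar's origin), the face that is to press on the spool; axes as the stand's.
- screw (a joint): angle of the collar's clamping screw, rad: 0 = tight (starts at 0 to 0.1), grows as it is turned anticlockwise seen from above; off the rod from about 0.7, clearly loose from 1.0, end stops at 1.6 and -0.25. Tight again is below 0.3. It is stiff (0.05 to 0.2 N m) and stays where it is left.
- screw_grip (a point): centre of the screw's grip, an upright bar 10 mm thick, 36 long, 26 high, on top of the collar, 147 mm above the bench and 29 mm above the collar's ring. The frame turns with the screw: x across the 10 mm thickness (the way to pinch), y along the 36 mm, z up. At angle 0 the bar lies along the rod. It keeps its height while turning. Held by this bar, the loose collar can also be slid.
- spool: small grey spool on the rod. Origin at its centre on the rod's axis, axes as the stand's; 110 mm across, end faces at y -25 and 25 mm. It only slides along the rod, with about 1 N of drag, and stands some way short of the drag pad.
- pad_zone (a point): a fixed point on the rod's axis at the stand's y 88 mm, near the drag pad: a rubber-faced disc 44 mm across on the spool's far side, sprung along the rod with 2 N per mm from first touch, 16 mm of travel. Its rubber face stands up to 8 mm either side of this point, differing from run to run and not measured: feel for it.
- spare_collar: a plain loose ring, 36 mm across, 14 mm high, 18 mm hole, lying on the stand's base board (origin under its centre). Leave it.
- driver: a screwdriver, 170 mm long, lying on the bench on the robot's side of the stand (origin under its middle, x from handle to blade). Leave it.
- nozzle_jar: a small jar, 44 mm across, 50 mm tall, standing just beyond the stand (origin under its centre). Leave it.
- scraper: a print scraper, 200 mm long, lying to the left or right. Leave it.
- spare_spool: a second small spool, 110 mm across and 46 mm high, lying flat on the bench to one side (origin under its centre). Leave it.
- bracket: a white printed angle bracket, 60 x 35 x 40 mm, on the bench to one side. Leave it.
- glue: a slim white bottle, 32 mm across, 100 mm tall, standing to one side (origin under its centre). Leave it.

How it is judged:
By the outcome, as a careful person would: the job done as asked, in the order asked, and still so for the second after the job is handed in, with the robot touching nothing.
It also fails if it takes over 64 s, if anything falls off the work surface, if the arm or the gripper's body presses on something with over 40 N, if the wrist force passes 120 N, or if a joint passes its speed limit or range.

## Working session

There is one attempt and no reset: what is moved stays moved. The work goes in short steps, Python scripts to look and compute and a shell command to move; the robot and the scene stay as the last step left them, time stands still between calls to the robot, and variables do not carry over. Pictures are saved under pics/ and viewed, about 8 in all and at most 12, crops included, and the job is handed in when it is done.

```bash
mkdir -p pics; ls
python3 - <<'E'
from plant import arm
import cv2,numpy as np
s=arm.observe();print(s)
for n in("scene","top"):
    c=arm.camera(n);cv2.imwrite(f"pics/{n}0.png",c["image"][:,:,::-1]);print(c["camera_matrix"],c["camera_from_world"], [k for k in c])
E
```

```text
pics
{'t': 0.0, 'qpos': array([-1.36497704e+00,  2.76591706e-01,  1.50607371e+00,  2.17430602e-05,
        1.36066957e+00, -1.21020607e-01]), 'joint_velocities': array([-3.10510139e-05,  1.58362287e-03,  1.53695772e-03,  6.20593234e-04,
        2.35186478e-04, -1.15891427e-03]), 'effort': array([ 1.04289020e-04, -4.04582334e+01, -2.37227458e+01,  7.01887859e-02,
        3.46342265e-02, -1.28071006e-04]), 'position': array([ 184.48965214, -544.05286709,  212.63026661]), 'orientation': array([ 2.04520836,  0.33904462, -2.04531742]), 'force': array([-0.2114492 ,  0.1249678 , -0.24079246]), 'wrist_torque': array([0.00145807, 0.05380465, 0.0201163 ]), 'width': 94.14372814655545}
[[362.36948007   0.         250.95342686]
 [  0.         362.36948007 197.98002701]
 [  0.           0.           1.        ]] [[-7.17655856e-01  6.96293274e-01 -1.20726322e-02  3.80599253e+02]
 [-4.43615055e-01 -4.43724586e-01  7.78661785e-01  1.61916021e+02]
 [ 5.36820040e-01  5.64166791e-01  6.27327726e-01 -1.60288857e+03]
 [ 0.00000000e+00  0.00000000e+00  0.00000000e+00  1.00000000e+00]] ['image', 'camera_matrix', 'camera_from_world']
[[467.54841755   0.         257.68798024]
 [  0.         467.54841755 186.59317568]
 [  0.           0.           1.        ]] [[-2.20679007e-02 -9.99753402e-01  2.47860776e-03  1.39452452e+01]
 [ 9.83750536e-01 -2.12726785e-02  1.78276065e-01 -5.66449167e+02]
 [-1.78179376e-01  6.37251022e-03  9.83977388e-01 -1.48634920e+03]
 [ 0.00000000e+00  0.00000000e+00  0.00000000e+00  1.00000000e+00]] ['image', 'camera_matrix', 'camera_from_world']
```

Run:
```python
import cv2,numpy as np
a=cv2.imread("pics/top0.png");b=cv2.imread("pics/scene0.png")
cv2.imwrite("pics/top0b.png",cv2.resize(a,(800,600),interpolation=cv2.INTER_CUBIC));cv2.imwrite("pics/scene0b.png",cv2.resize(b,(800,600),interpolation=cv2.INTER_CUBIC))
```

```text
(no output)
```

View pics/top0b.png

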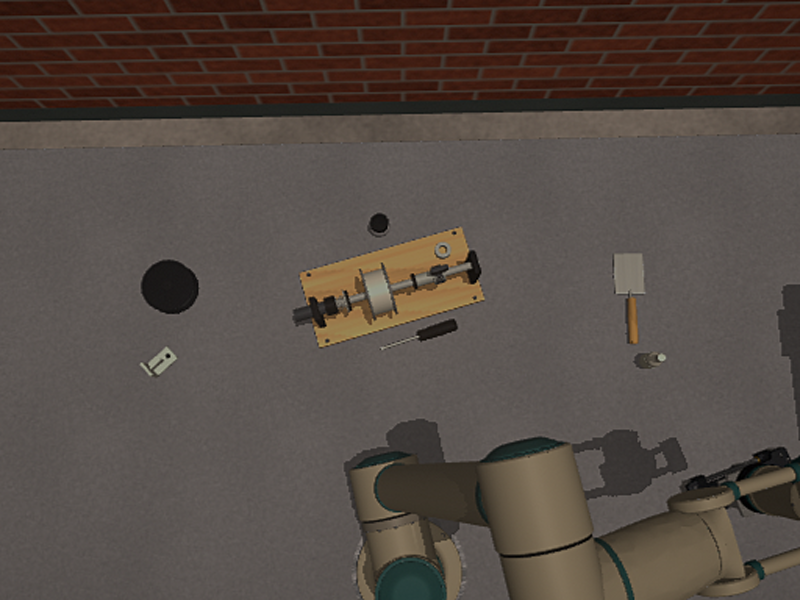

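View pics/scene0b.png

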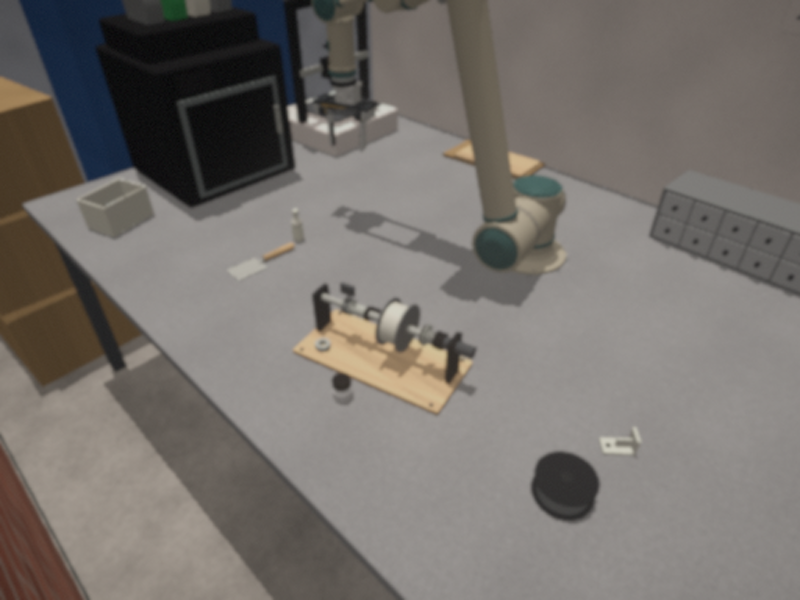

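Top view: the board's corners are near (302,272), (463,228), (484,301) and (320,347). The screw bar is at about (437,272), the spool at (378,292), and the pad is on the left at about (330,305). Next I'll get the stand frame and take a close crop.

```bash
cat > h.py <<'E'
import cv2,numpy as np
from plant import arm
def ray(c,u,v):
    K=c["camera_matrix"];T=c["camera_from_world"];R=T[:3,:3]
    d=np.array([(u-K[0,2])/K[0,0],-(v-K[1,2])/K[1,1],-1.]);return -R.T@T[:3,3],R.T@d
def plane(c,u,v,z):
    o,d=ray(c,u,v);return o+d*(z-o[2])/d[2]
def proj(c,p):
    q=c["camera_from_world"]@np.append(p,1);K=c["camera_matrix"]
    return K[0,0]*q[0]/-q[2]+K[0,2],K[1,1]*-q[1]/-q[2]+K[1,2]
def crop(c,x,y,w,h,s,name):
    cv2.imwrite(name,cv2.resize(c["image"][y:y+h,x:x+w,::-1],None,fx=s,fy=s,interpolation=cv2.INTER_CUBIC))
E
python3 - <<'E'
from h import *
c=arm.camera("top");im=cv2.cvtColor(c["image"],cv2.COLOR_RGB2HSV)
m=cv2.inRange(im,(8,60,80),(25,255,255));m[:140]=0;m[225:]=0;m[:,:180]=0;m[:,320:]=0
m=cv2.morphologyEx(m,cv2.MORPH_CLOSE,np.ones((5,5)))
ct=max(cv2.findContours(m,0,2)[0],key=cv2.contourArea)
w=np.array([plane(c,*p[0],12)[:2] for p in cv2.convexHull(ct)],np.float32)
r=cv2.minAreaRect(w);b=cv2.boxPoints(r);print(r,b)
# long axis
e=max([b[1]-b[0],b[2]-b[1]],key=np.linalg.norm);y=e/np.linalg.norm(e);y=y*np.sign(y[1]);x=np.array([y[1],-y[0]])
o=np.array(r[0])-20*x;print("origin",o,"yaw",np.degrees(np.arctan2(x[1],x[0])),"x",x,"y",y)
crop(c,180,140,140,90,5.7,"pics/c0.png")
for s in np.arange(-160,170,40): print(s,(np.array(proj(c,[*(o+s*y),100]))-[180,140])*5.7,(np.array(proj(c,[*(o+s*y),147]))-[180,140])*5.7)
E
```

```text
((586.7354736328125, 26.420639038085938), (172.30189514160156, 370.56268310546875), 15.150187492370605) [[ 455.15552  182.7468 ]
 [ 552.0021  -174.93665]
 [ 718.3154  -129.90552]
 [ 621.4689   227.77792]]
origin [567.43059158  21.1936388 ] yaw 15.150182 x [0.9652441 0.26135  ] y [-0.26135    0.9652441]
-160 [681.24793447 170.25459217] [689.06054917 151.8281687 ]
-120 [613.19693128 189.91376906] [618.84896928 172.08798076]
-80 [544.95371403 209.62847446] [548.43273388 192.40684693]
-40 [476.5174672  229.39894395] [477.81094684 212.78502579]
0 [407.88737063 249.22541448] [406.98270682 233.22277742]
40 [339.06259953 269.10812431] [335.94710718 253.72036344]
80 [270.04232439 289.04731307] [264.70323599 274.27804699]
120 [200.82571101 309.04322177] [193.25017593 294.89609277]
160 [131.41192043 329.09609277] [121.58700431 315.57476701]
```

View pics/c0.png

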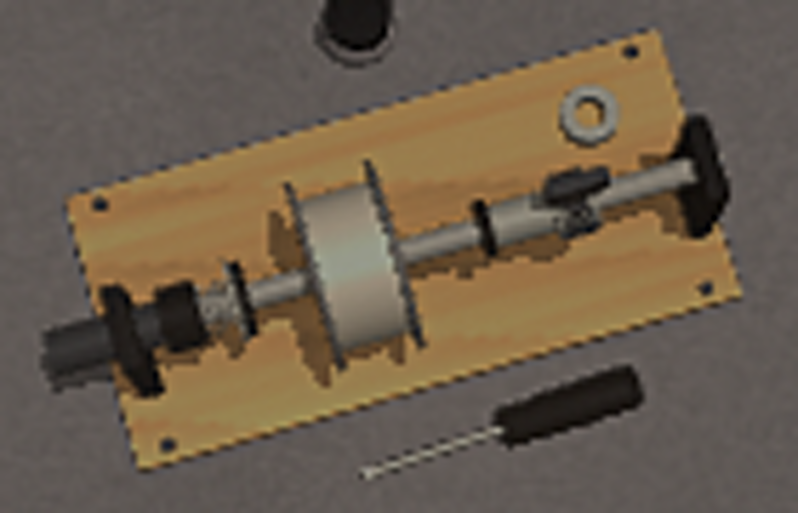

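The crop shows the screw bar at (576,186), the nose disc at (483,226), the spool centred at about (355,265) and the pad disc at about (240,300). The bar lies on the predicted rod line at s≈-96. Next I'll work out the approach.

```bash
cat >> h.py <<'E'
from scipy.spatial.transform import Rotation as R
Y=np.array([-.26135,.96524,0]);X=np.array([.96524,.26135,0]);O=np.array([567.4,21.2,0])
def st():
    s=arm.observe();Rt=R.from_rotvec(s["orientation"]).as_matrix();d=s["position"]-O
    f=s["force"]
    print("t %.2f tcp"%s["t"],s["position"].round(1),"stand x,y %.1f %.1f"%(d@X,d@Y),"F stand %.1f %.1f %.1f"%(f@X,f@Y,f[2]),"w %.1f"%s["width"],"q",s["qpos"].round(2),"yawjaw-vs-X %.1f"%np.degrees(np.arctan2(Rt[:,1]@Y,Rt[:,1]@X)),"tilt",(Rt[:,0]).round(3))
    return s,Rt
def go(p):
    s,Rt=st();print("tool shift",(Rt.T@(np.array(p)-s["position"])).round(1))
E
python3 - <<'E'
from h import *
c=arm.camera("top");b=plane(c,180+576/5.7,140+186/5.7,155);print("bar",b,(b-O)@X,(b-O)@Y)
go([b[0],b[1],215])
E
```

```text
bar [589.88097965 -70.6354845  155.        ] -2.3016630727691774 -94.51868709059687
t 0.20 tcp [ 184.5 -544.3  212.9] stand x,y -517.4 -445.7 F stand 0.8 0.4 -0.4 w 93.9 q [-1.37  0.28  1.51  0.    1.36 -0.12] yawjaw-vs-X -86.4 tilt [-0.     0.001 -1.   ]
tool shift [  -1.6 -318.5 -536. ]
```

```bash
python3 -m pendant '[[[-1,0,-20,-33.5,0,0,0],[-1,0,-20,-33.5,0,0,0],[-1,0,-20,-33.5,0,0,0],[-1,0,-20,-33.5,0,0,0],[-1,0,-20,-33.5,0,0,0],[-1,0,-20,-33.5,0,0,0],[-1,0,-20,-33.5,0,0,0],[-1,0,-20,-33.5,0,0,0],[-1,0,-20,-33.5,0,0,0],[-1,0,-20,-33.5,0,0,0],[-1,0,-20,-33.5,0,0,0],[-1,0,-20,-33.5,0,0,0],[-1,0,-20,-33.5,0,0,0],[-1,0,-20,-33.5,0,0,0]]]' 40; python3 -m pendant '[[[-1,0,0,0,-7,0,0],[-1,0,0,0,-7,0,0],[-1,0,0,0,-7,0,0],[-1,0,0,0,-7,0,0],[-1,0,0,0,-7,0,0],[-1,0,0,0,-7,0,0],[-1,0,0,0,-7,0,0],[-1,0,0,0,-7,0,0],[-1,0,0,0,-7,0,0],[-1,0,0,0,-7,0,0],[-1,0,0,0,-7,0,0],[-1,0,0,0,-7,0,0]]]'; python3 -c "
from h import *
go([589.9,-70.6,200])"
```

```text
t: 1.37
position: [549.5, -118.6, 208.9]
orientation: [2.05, 0.321, -2.056]
force: [1.0, -1.2, -0.0]
width: 94.3
t: 2.37
position: [554.7, -106.8, 204.8]
orientation: [1.028, 1.322, -1.029]
force: [0.1, -1.1, 0.4]
width: 94.2
t 2.37 tcp [ 554.7 -106.8  204.8] stand x,y -45.8 -120.2 F stand -0.2 -1.1 0.4 w 94.2 q [-0.31  0.27  1.54  0.    1.34 -0.56] yawjaw-vs-X -1.2 tilt [-0.006  0.004 -1.   ]
tool shift [  4.7  43.  -26.6]
```

```bash
python3 -m pendant '[[[-1,2,21,-13,-1,0,0],[-1,2,21,-13,-1,0,0],[-1,0,0,0,0,0,0],[-1,0,0,0,0,0,0]]]'
python3 - <<'E'
from h import *
go([589.9,-70.6,136])
for n in("top","scene"):
    c=arm.camera(n);print(n,np.round(proj(c,[589.9,-70.6,147]),1))
    u,v=map(int,proj(c,[589.9,-70.6,150]));cv2.imwrite(f"pics/{n}1f.png",c["image"][:,:,::-1]);crop(c,u-40,v-30,80,60,5,f"pics/{n}1.png")
a=cv2.imread("pics/top1.png");b=cv2.imread("pics/scene1.png");cv2.imwrite("pics/p1.png",np.hstack([a,b]))
E
```

```text
t: 2.7
position: [588.6, -70.9, 199.8]
orientation: [0.997, 1.339, -1.001]
force: [-0.7, -0.5, -0.6]
width: 93.9
t 2.70 tcp [588.6 -70.9 199.8] stand x,y -3.6 -94.4 F stand -0.8 -0.3 -0.6 w 93.9 q [-0.24  0.32  1.48  0.    1.35 -0.52] yawjaw-vs-X 1.1 tilt [-0.008  0.003 -1.   ]
tool shift [63.8  1.8  0.4]
top [280.9 173.2]
scene [223.4 184.5]
```

View pics/p1.png

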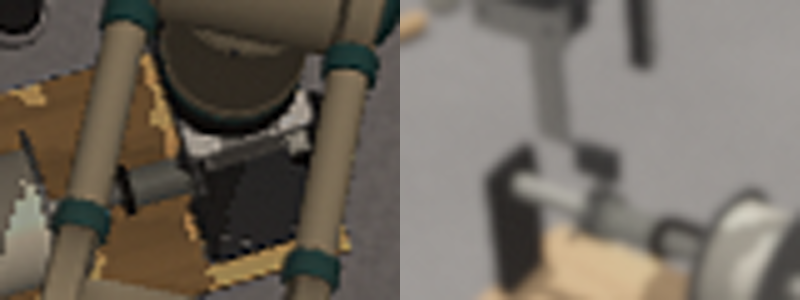

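The scene pane shows the bar at (598,162), midway under the two fingertips and matching its projection, so I'll descend and close.

```bash
python3 -m pendant '[[[-1,16,0.6,0,0,0,0],[-1,16,0.6,0,0,0,0],[-1,16,0.6,0,0,0,0],[-1,14,0.6,0,0,0,0],[-1,2,0,0,0,0,0],[-0.5,0,0,0,0,0,0],[0,0,0,0,0,0,0],[0.4,0,0,0,0,0,0],[0.6,0,0,0,0,0,0]]]' 10; python3 -c "
from h import *
go(O-94.5*Y-1*X+[0,0,136])"
```

```text
t: 3.55
position: [587.3, -76.5, 138.0]
orientation: [1.002, 1.33, -1.007]
force: [0.1, 0.6, 0.9]
width: 70.6
t 3.55 tcp [587.3 -76.5 138. ] stand x,y -6.3 -99.5 F stand 0.3 0.6 0.9 w 70.6 q [-0.25  0.35  1.58 -0.    1.21 -0.52] yawjaw-vs-X 0.6 tilt [-0.005 -0.001 -1.   ]
tool shift [ 2.   5.4 -4.9]
```

```bash
python3 -m pendant '[[[0.4,1,2.7,-2.5,0,0,0],[0.5,1,2.7,-2.5,0,0,0],[0.6,0,0,0,0,0,0],[0.7,0,0,0,0,0,0],[0.8,0,0,0,0,0,0],[1,0,0,0,0,0,0],[1,0,0,0,0,0,0],[1,0,0,0,0,0,0],[1,0,0,0,0,0,0],[1,0,0,0,0,0,0]]]' 10; python3 -c "
from h import *
go(O-94.5*Y-1*X+[0,0,136])"
```

```text
t: 4.38
position: [593.7, -69.3, 138.5]
orientation: [1.003, 1.325, -1.003]
force: [1.2, -0.1, -0.3]
width: 10.0
t 4.38 tcp [593.7 -69.3 138.5] stand x,y 1.7 -94.2 F stand 1.1 -0.4 -0.3 w 10.0 q [-0.23  0.36  1.57 -0.    1.21 -0.51] yawjaw-vs-X 0.7 tilt [ 0.001 -0.001 -1.   ]
tool shift [ 2.5 -2.7  0.2]
```

The bar is gripped (width 10.0). Next I'll firm up the grip and turn it anticlockwise.

```bash
python3 -m pendant '[[[1,0,0,0,0,0,0],[1,0,0,0,0,0,0],[1,0,0,0,-4,0,0],[1,0,0,0,-4,0,0],[1,0,0,0,-5,0,0],[1,0,0,0,-5,0,0],[1,0,0,0,-5,0,0],[1,0,0,0,-5,0,0]]]' 45; python3 -c "
from h import *
s,_=st();print(s['wrist_torque'])"
```

```text
t: 5.05
position: [592.6, -70.0, 138.4]
orientation: [0.614, 1.482, -0.617]
force: [-0.4, -0.7, 0.7]
width: 9.6
t 5.05 tcp [592.6 -70.  138.4] stand x,y 0.5 -94.6 F stand -0.5 -0.6 0.7 w 9.6 q [-0.23  0.36  1.58 -0.    1.21 -1.02] yawjaw-vs-X 29.8 tilt [-0.001 -0.002 -1.   ]
[ 0.00935087 -0.19031246 -0.09592955]
```

```bash
python3 -m pendant '[[[1,0,0,0,-6,0,0],[1,0,0,0,-6,0,0],[1,0,0,0,-6,0,0],[1,0,0,0,-6,0,0],[1,0,0,0,-6,0,0],[1,0,0,0,-6,0,0],[1,0,0,0,-5,0,0],[1,0,0,0,0,0,0],[1,0,0,0,0,0,0]]]' 45
python3 - <<'E'
from h import *
s,_=st();print(s['wrist_torque'])
c=arm.camera("scene")
u,v=map(int,proj(c,O-60*Y+[0,0,130]));crop(c,u-60,v-45,120,90,6,"pics/s2.png")
E
```

```text
t: 5.8
position: [591.8, -71.8, 138.5]
orientation: [0.029, 1.572, -0.034]
force: [0.1, 0.0, -0.4]
width: 9.7
t 5.80 tcp [591.8 -71.8 138.5] stand x,y -0.7 -96.1 F stand 0.1 0.0 -0.4 w 9.7 q [-0.23  0.36  1.58 -0.    1.21 -1.76] yawjaw-vs-X 72.6 tilt [-0.002 -0.004 -1.   ]
[ 0.1156714  -0.2278206  -0.06882847]
```

View pics/s2.png

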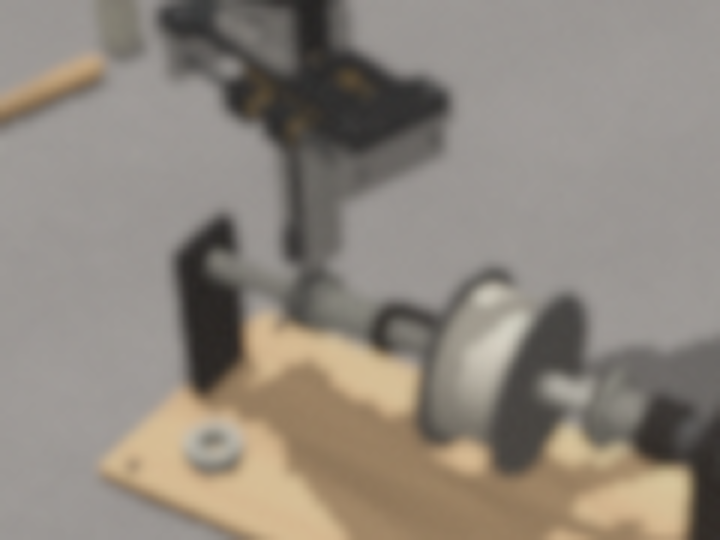

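The screw is at about 72° (1.26 rad), the gripper is clear of everything, and the collar hasn't moved. Now I'll slide it along +y of the stand.

```bash
python3 -m pendant '[[[1,0,3.8,-1.2,0,0,0],[1,0,3.8,-1.2,0,0,0],[1,0,3.8,-1.2,0,0,0],[1,0,3.8,-1.2,0,0,0],[1,0,3.8,-1.2,0,0,0],[1,0,3.8,-1.2,0,0,0],[1,0,3.8,-1.2,0,0,0],[1,0,3.8,-1.2,0,0,0],[1,0,3.8,-1.2,0,0,0],[1,0,3.8,-1.2,0,0,0]]]' 45; python3 -c "
from h import *
st()"
```

```text
t: 6.68
position: [580.8, -31.1, 138.5]
orientation: [0.03, 1.571, -0.04]
force: [0.0, -2.1, 0.9]
width: 9.7
t 6.68 tcp [580.8 -31.1 138.5] stand x,y -0.8 -54.0 F stand -0.5 -2.0 0.9 w 9.7 q [-0.17  0.34  1.61 -0.01  1.2  -1.69] yawjaw-vs-X 72.3 tilt [-0.001 -0.007 -1.   ]
```

```bash
python3 -m pendant '[[[1,0,2.9,-0.9,0,0,0],[1,0,2.9,-0.9,0,0,0],[1,0,2.9,-0.9,0,0,0],[1,0,2.9,-0.9,0,0,0],[1,0,2.9,-0.9,0,0,0],[1,0,2.9,-0.9,0,0,0],[1,0,1,-0.3,0,0,0],[1,0,1,-0.3,0,0,0]]]' 45; python3 -c "
from h import *
st()"; for i in 1 2; do python3 -m pendant '[[[1,0,1,-0.3,0,0,0],[1,0,1,-0.3,0,0,0]]]' >/dev/null; python3 -c "
from h import *
st()" | cut -c1-110; done
```

```text
t: 7.35
position: [575.1, -10.0, 138.4]
orientation: [0.027, 1.571, -0.042]
force: [-0.0, -2.1, -0.3]
width: 9.7
t 7.35 tcp [575.1 -10.  138.4] stand x,y -0.7 -32.1 F stand -0.6 -2.0 -0.3 w 9.7 q [-0.13  0.33  1.62 -0.01  1.19 -1.66] yawjaw-vs-X 72.3 tilt [-0.    -0.009 -1.   ]
t 7.52 tcp [574.5  -7.8 138.5] stand x,y -0.7 -29.9 F stand 0.7 -2.6 -0.2 w 9.5 q [-0.13  0.33  1.62 -0.01  1.
t 7.68 tcp [573.9  -5.8 138.5] stand x,y -0.7 -27.7 F stand -0.0 -2.8 -0.4 w 9.7 q [-0.12  0.33  1.63 -0.01  1
```

```bash
P="from h import *
st()"
python3 -m pendant '[[[1,0,1,-0.3,0,0,0],[1,0,1,-0.3,0,0,0]]]' >/dev/null; python3 -c "$P"|cut -c1-90
python3 -m pendant '[[[1,0,1,-0.3,0,0,0],[1,0,1,-0.3,0,0,0]]]' >/dev/null; python3 -c "$P"|cut -c1-90
python3 -m pendant '[[[1,0,1,-0.3,0,0,0],[1,0,1,-0.3,0,0,0]]]' >/dev/null; python3 -c "$P"|cut -c1-90
```

```text
t 7.85 tcp [573.4  -3.7 138.4] stand x,y -0.7 -25.6 F stand 0.3 -2.2 0.1 w 9.4 q [-0.12  0
t 8.02 tcp [572.8  -1.5 138.4] stand x,y -0.7 -23.3 F stand -0.2 -1.9 0.5 w 9.7 q [-0.12  
t 8.18 tcp [572.2   0.7 138.4] stand x,y -0.7 -21.1 F stand -0.3 -2.8 -0.8 w 9.8 q [-0.11
```

```bash
P="from h import *
st()"
python3 -m pendant '[[[1,0,1,-0.3,0,0,0],[1,0,1,-0.3,0,0,0]]]' >/dev/null; python3 -c "$P"|cut -c1-90
python3 -m pendant '[[[1,0,1,-0.3,0,0,0],[1,0,1,-0.3,0,0,0]]]' >/dev/null; python3 -c "$P"|cut -c1-90
```

```text
t 8.35 tcp [571.6   3.  138.4] stand x,y -0.7 -18.7 F stand -0.9 -1.9 -0.3 w 9.4 q [-0.11 
t 8.52 tcp [571.    5.2 138.4] stand x,y -0.7 -16.4 F stand -0.4 -1.3 1.1 w 9.9 q [-0.11
```

```bash
P="from h import *
st()"
python3 -m pendant '[[[1,0,1,-0.3,0,0,0],[1,0,1,-0.3,0,0,0]]]' >/dev/null; python3 -c "$P"|cut -c1-90
```

```text
t 8.68 tcp [570.4   7.5 138.4] stand x,y -0.7 -14.0 F stand -0.5 -2.8 0.0 w 9.7 q [-0.1
```

```bash
P="from h import *
st()"
python3 -m pendant '[[[1,0,1,-0.3,0,0,0],[1,0,1,-0.3,0,0,0]]]' >/dev/null; python3 -c "$P"|cut -c1-90
python3 -m pendant '[[[1,0,1,-0.3,0,0,0]]]' >/dev/null; python3 -c "$P"|cut -c1-90
```

```text
t 8.85 tcp [569.7   9.7 138.4] stand x,y -0.8 -11.8 F stand -0.8 -2.6 1.2 w 9.9 q [-0.1   
t 8.93 tcp [569.6  10.4 138.4] stand x,y -0.7 -11.0 F stand -0.9 -3.4 0.1 w 9.5 q [-0.1
```

```bash
P="from h import *
st()"
python3 -m pendant '[[[1,0,1,-0.3,0,0,0]]]' >/dev/null; python3 -c "$P"|cut -c1-90
python3 -m pendant '[[[1,0,1,-0.3,0,0,0]]]' >/dev/null; python3 -c "$P"|cut -c1-90
```

```text
t 9.02 tcp [569.5  10.8 138.4] stand x,y -0.7 -10.5 F stand -0.8 -4.9 -0.3 w 9.8 q [-0.1  
t 9.10 tcp [569.4  11.2 138.5] stand x,y -0.7 -10.2 F stand -0.9 -4.1 -0.0 w 9.5 q [-0.09
```

Contact was felt at y≈-11.5, where the force rises above the 2 N sliding drag. The arm is yielding, so I'll use slightly larger steps.

```bash
P="from h import *
st()"
python3 -m pendant '[[[1,0,1.9,-0.6,0,0,0],[1,0,1.9,-0.6,0,0,0]]]' >/dev/null; python3 -c "$P"|cut -c1-90
python3 -m pendant '[[[1,0,1.9,-0.6,0,0,0]]]' >/dev/null; python3 -c "$P"|cut -c1-90
```

```text
t 9.27 tcp [569.   12.6 138.5] stand x,y -0.7 -8.7 F stand -0.4 -7.0 -0.7 w 9.7 q [-0.09  
t 9.35 tcp [568.9  12.9 138.5] stand x,y -0.7 -8.4 F stand -0.2 -7.9 -0.4 w 9.4 q [-0.09
```

```bash
P="from h import *
st()"
python3 -m pendant '[[[1,0,2.3,-0.7,0,0,0],[1,0,2.3,-0.7,0,0,0]]]' >/dev/null; python3 -c "$P"|cut -c1-90
python3 -m pendant '[[[1,0,2.3,-0.7,0,0,0]]]' >/dev/null; python3 -c "$P"|cut -c1-90
python3 -m pendant '[[[1,0,2,-0.6,0,0,0],[1,0,2,-0.6,0,0,0]]]' >/dev/null; python3 -c "$P"|cut -c1-90
```

```text
t 9.52 tcp [568.7  13.7 138.5] stand x,y -0.7 -7.6 F stand -0.4 -8.6 -0.4 w 9.7 q [-0.08  
t 9.60 tcp [568.7  13.9 138.5] stand x,y -0.7 -7.4 F stand -1.3 -9.3 -1.1 w 9.4 q [-0.08  
t 9.77 tcp [568.6  14.  138.4] stand x,y -0.7 -7.3 F stand -1.1 -9.4 -1.1 w 9.9 q [-0.07
```

```bash
P="from h import *
s,_=st();print(s['wrist_torque'])"
python3 -m pendant '[[[1,0,2.0,-0.7,5,0,0],[1,0,1.9,-0.8,5,0,0],[1,0,1.8,-1.0,5,0,0]]]' >/dev/null; python3 -c "$P"
python3 -m pendant '[[[1,0,1.7,-1.2,5,0,0],[1,0,1.6,-1.3,5,0,0]]]' >/dev/null; python3 -c "$P"
```

```text
t 10.02 tcp [568.8  14.7 138.4] stand x,y -0.3 -6.6 F stand -0.5 -9.0 -0.6 w 9.8 q [-0.06  0.31  1.64 -0.05  1.17 -1.3 ] yawjaw-vs-X 56.9 tilt [ 0.01  -0.049 -0.999]
[-0.55675703 -0.4040804   0.107914  ]
t 10.18 tcp [569.   15.2 138.4] stand x,y -0.0 -6.2 F stand -0.9 -10.0 -0.7 w 9.7 q [-0.06  0.31  1.65 -0.06  1.17 -1.11] yawjaw-vs-X 46.4 tilt [ 0.012 -0.056 -0.998]
[-0.59135115 -0.41725298  0.09862573]
```

```bash
cat >> h.py <<'E'
def chk():
    s,Rt=st();a=np.cross(Rt[:,0],[0,0,-1]);g=s["position"]-11*Rt[:,0]-O
    print("tilt fix tool deg",np.degrees(Rt.T@a).round(1),"grasp pt stand y %.2f x %.2f z %.1f"%(g@Y,g@X,g[2]),"Y in tool",(Rt.T@Y).round(2),"tq",s["wrist_torque"].round(2))
E
python3 -c "from h import *
chk()"
```

```text
t 10.18 tcp [569.   15.2 138.4] stand x,y -0.0 -6.2 F stand -0.9 -10.0 -0.7 w 9.7 q [-0.06  0.31  1.65 -0.06  1.17 -1.11] yawjaw-vs-X 46.4 tilt [ 0.012 -0.056 -0.998]
tilt fix tool deg [-0.   2.1  2.5] grasp pt stand y -5.60 x 0.02 z 149.4 Y in tool [-0.06  0.72 -0.69] tq [-0.59 -0.42  0.1 ]
```

```bash
P="from h import *
chk()"
python3 -m pendant '[[[1,0,1.2,-1.1,0,1.3,1.5],[1,0,1.2,-1.1,0,1.3,1.5]]]' >/dev/null; python3 -c "$P"
python3 -m pendant '[[[1,0,1.2,-1.1,0,1,1.2],[1,0,1.2,-1.1,0,1,1.2]]]' >/dev/null; python3 -c "$P"
```

```text
t 10.35 tcp [568.8  15.5 138.4] stand x,y -0.1 -5.9 F stand -0.7 -8.8 0.4 w 9.6 q [-0.1   0.32  1.64  0.01  1.19 -1.18] yawjaw-vs-X 46.5 tilt [-0.001  0.005 -1.   ]
tilt fix tool deg [-0.  -0.2 -0.2] grasp pt stand y -5.92 x -0.14 z 149.4 Y in tool [ 0.01  0.73 -0.69] tq [-1.89 -0.38  0.03]
t 10.52 tcp [568.8  14.2 138.5] stand x,y -0.4 -7.1 F stand -0.7 -5.5 -0.7 w 9.8 q [-0.13  0.32  1.63  0.05  1.21 -1.23] yawjaw-vs-X 46.6 tilt [-0.011  0.052 -0.999]
tilt fix tool deg [-0.  -2.  -2.3] grasp pt stand y -7.66 x -0.48 z 149.5 Y in tool [ 0.05  0.73 -0.69] tq [-2.02 -0.18  0.06]
```

```bash
P="from h import *
chk()"
python3 -m pendant '[[[1,0,1.5,-1.4,0,-1,-1.1]]]' >/dev/null; python3 -c "$P"
python3 -m pendant '[[[1,0,1.5,-1.4,0,0,0]]]' >/dev/null; python3 -c "$P"
```

```text
t 10.60 tcp [569.3  12.8 138.5] stand x,y -0.4 -8.6 F stand 0.3 -5.6 -2.3 w 9.6 q [-0.11  0.32  1.63  0.02  1.19 -1.2 ] yawjaw-vs-X 46.5 tilt [-0.004  0.023 -1.   ]
tilt fix tool deg [ 0.  -0.8 -1.1] grasp pt stand y -8.81 x -0.41 z 149.5 Y in tool [ 0.02  0.73 -0.69] tq [-1.55 -0.43 -0.03]
t 10.68 tcp [569.1  13.4 138.5] stand x,y -0.4 -8.0 F stand 0.1 -4.3 -0.6 w 9.9 q [-0.11  0.32  1.63  0.02  1.19 -1.2 ] yawjaw-vs-X 46.5 tilt [-0.003  0.02  -1.   ]
tilt fix tool deg [-0.  -0.7 -0.9] grasp pt stand y -8.18 x -0.42 z 149.5 Y in tool [ 0.02  0.73 -0.69] tq [-0.96 -0.27  0.02]
```

```bash
P="from h import *
chk()"
python3 -m pendant '[[[1,0,1.7,-1.6,0,0,0],[1,0,1.7,-1.6,0,0,0]]]' >/dev/null; python3 -c "$P"
python3 -m pendant '[[[1,0,1.5,-1.5,0,0,0],[1,0,1.5,-1.5,0,0,0]]]' >/dev/null; python3 -c "$P"
```

```text
t 10.85 tcp [569.   14.  138.5] stand x,y -0.4 -7.4 F stand -0.2 -8.6 -1.7 w 10.2 q [-0.11  0.32  1.64  0.01  1.19 -1.19] yawjaw-vs-X 46.6 tilt [-0.001  0.012 -1.   ]
tilt fix tool deg [ 0.  -0.4 -0.6] grasp pt stand y -7.48 x -0.40 z 149.5 Y in tool [ 0.01  0.73 -0.69] tq [-1.71 -0.4  -0.03]
t 11.02 tcp [569.   14.2 138.5] stand x,y -0.3 -7.2 F stand -1.7 -8.1 -2.2 w 9.7 q [-0.1   0.32  1.64  0.    1.19 -1.18] yawjaw-vs-X 46.8 tilt [ 0.001  0.003 -1.   ]
tilt fix tool deg [-0.  -0.1 -0.2] grasp pt stand y -7.24 x -0.35 z 149.5 Y in tool [ 0.    0.73 -0.69] tq [-1.49 -0.35 -0.01]
```

```bash
P="from h import *
chk()"
python3 -m pendant '[[[1,0,1.5,-1.4,6,0.2,0.2],[1,0,1.4,-1.6,6,0.2,0.2]]]' >/dev/null; python3 -c "$P"
python3 -m pendant '[[[1,0,1.2,-1.7,6,0.2,0.2],[1,0,1.0,-1.8,6,0.2,0.2]]]' >/dev/null; python3 -c "$P"
```

```text
t 11.18 tcp [569.3  14.7 138.5] stand x,y 0.1 -6.7 F stand -0.5 -7.4 -1.8 w 9.3 q [-0.1   0.32  1.64  0.01  1.19 -0.97] yawjaw-vs-X 34.5 tilt [ 0.001  0.006 -1.   ]
tilt fix tool deg [ 0.  -0.2 -0.3] grasp pt stand y -6.80 x 0.07 z 149.5 Y in tool [ 0.01  0.57 -0.82] tq [-1.54 -0.41  0.14]
t 11.35 tcp [569.7  15.2 138.5] stand x,y 0.7 -6.4 F stand 0.3 -8.9 -1.1 w 9.5 q [-0.1   0.32  1.64  0.01  1.18 -0.75] yawjaw-vs-X 22.1 tilt [ 0.004  0.008 -1.   ]
tilt fix tool deg [-0.  -0.2 -0.5] grasp pt stand y -6.52 x 0.59 z 149.5 Y in tool [ 0.01  0.38 -0.93] tq [-1.52 -0.41  0.13]
```

```bash
P="from h import *
chk()"
python3 -m pendant '[[[1,0,0.5,-1.6,6,0,0],[1,0,0.4,-1.5,6,0,0]]]' >/dev/null; python3 -c "$P"
python3 -m pendant '[[[1,0,0.1,-1.2,6,0,0],[1,0,0,-1,6,0,0],[1,0,0,-0.8,2,0,0]]]' >/dev/null; python3 -c "$P"
```

```text
t 11.52 tcp [570.3  15.5 138.6] stand x,y 1.3 -6.3 F stand 0.3 -6.7 -2.2 w 10.0 q [-0.1   0.32  1.64  0.    1.18 -0.53] yawjaw-vs-X 9.5 tilt [ 0.007  0.003 -1.   ]
tilt fix tool deg [ 0.  -0.  -0.4] grasp pt stand y -6.28 x 1.20 z 149.6 Y in tool [ 0.    0.17 -0.99] tq [-1.18 -0.35  0.14]
t 11.77 tcp [571.   15.7 138.6] stand x,y 2.0 -6.2 F stand -0.0 -5.9 -0.5 w 9.6 q [-0.09  0.32  1.64 -0.    1.18 -0.27] yawjaw-vs-X -5.2 tilt [ 0.01  -0.002 -1.   ]
tilt fix tool deg [-0.   0.2 -0.5] grasp pt stand y -6.19 x 1.95 z 149.6 Y in tool [-0.   -0.09 -1.  ] tq [-0.88 -0.14  0.17]
```

```bash
P="from h import *
chk()"
python3 -m pendant '[[[1,0,0,-0.3,0,0,0],[1,0,0,0,0,0,0],[1,0,0,0,0,0,0],[1,0,0,0,0,0,0]]]' >/dev/null; python3 -c "$P"
```

```text
t 12.10 tcp [571.   15.7 138.6] stand x,y 2.1 -6.3 F stand 0.2 -3.7 0.0 w 9.6 q [-0.09  0.32  1.64 -0.    1.18 -0.27] yawjaw-vs-X -5.1 tilt [ 0.009 -0.003 -1.   ]
tilt fix tool deg [ 0.   0.2 -0.5] grasp pt stand y -6.23 x 1.98 z 149.6 Y in tool [-0.01 -0.09 -1.  ] tq [-0.6  -0.16  0.08]
```

```bash
python3 -m pendant '[[[1,0,0,0.4,0,0,0],[1,0,0,0,0,0,0],[0.8,0,0,0,0,0,0],[0.4,0,0,0,0,0,0],[0.2,0,0,0,0,0,0],[0.2,0,0,0,0,0,0],[0.2,0,0,0,0,0,0]]]' 10 >/dev/null;  python3 -c "from h import *
chk()"; python3 -m pendant '[[[0.2,-10,0,0,0,0,0],[0.2,-20,0,0,0,0,0],[0.2,-25,0,0,0,0,0],[0.2,-25,0,0,0,0,0],[0.2,-25,0,0,0,0,0],[0.2,-25,0,0,0,0,0],[0.2,0,0,-30,0,0,0],[0.2,0,-40,0,0,0,0],[0.2,0,-40,0,0,0,0],[0.2,0,-40,0,0,0,0],[0.2,0,-40,0,0,0,0],[0.2,0,-40,0,0,0,0],[0.2,0,-40,0,0,0,0],[0.2,0,0,0,0,0,0]]]'
python3 - <<'E'
from h import *
from h import st
st()
a=[]
for n in("top","scene"):
    c=arm.camera(n);u,v=map(int,proj(c,O+10*Y+[0,0,120]));crop(c,u-57,v-45,115,90,3.45,f"pics/{n}3.png");a.append(cv2.imread(f"pics/{n}3.png"))
    for y in(-6.2,40,48,49,73.9,98.9): print(n,y,((np.array(proj(c,O+y*Y+[0,0,147 if y<0 else 100]))-[u-57,v-45])*3.45).round())
cv2.imwrite("pics/p3.png",np.hstack(a))
E
```

```text
t 12.68 tcp [569.4  20.  138.1] stand x,y 1.6 -1.7 F stand 0.4 -0.4 -0.4 w 33.5 q [-0.09  0.32  1.64  0.01  1.18 -0.27] yawjaw-vs-X -5.2 tilt [ 0.006  0.006 -1.   ]
tilt fix tool deg [-0.  -0.3 -0.4] grasp pt stand y -1.74 x 1.49 z 149.1 Y in tool [ 0.   -0.09 -1.  ] tq [-0.05 -0.09 -0.02]
t: 13.85
position: [318.1, 13.5, 277.8]
orientation: [1.091, 1.291, -1.062]
force: [-0.7, -0.3, -0.9]
width: 37.3
t 13.85 tcp [318.1  13.5 277.8] stand x,y -242.7 57.7 F stand -0.7 -0.1 -0.9 w 37.3 q [-0.2  -0.17  1.83  0.02  1.48 -0.38] yawjaw-vs-X -4.9 tilt [ 0.009  0.015 -1.   ]
top -6.2 [215. 146.]
top 40 [167. 170.]
top 48 [159. 172.]
top 49 [158. 173.]
top 73.9 [132. 180.]
top 98.9 [106. 188.]
scene -6.2 [184. 130.]
scene 40 [225. 183.]
scene 48 [233. 186.]
scene 49 [234. 186.]
scene 73.9 [256. 195.]
scene 98.9 [279. 203.]
```

View pics/p3.png

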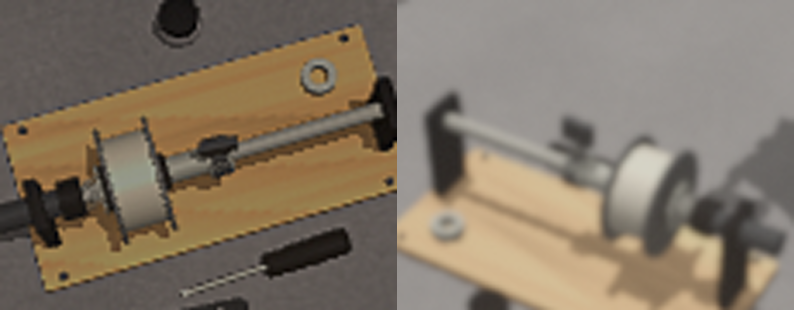

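The collar presses the spool, the spool is against the pad, and the bar lies along the rod. When I released, the tool sprang +4.5 mm, so I'll check with masks that the collar didn't go with it.

Run:
```python
from h import *
c=arm.camera("top");ims={"before":cv2.imread("pics/top0.png")[:,:,::-1],"now":c["image"]}
big={}
for k,y0 in(("before",-94.3),("now",-6.2)):
    im=ims[k];g=cv2.cvtColor(np.ascontiguousarray(im),cv2.COLOR_RGB2GRAY).astype(float)
    u,v=proj(c,O+y0*Y+[0,0,155]);pts=[]
    for r in range(int(v)-6,int(v)+5):
        for q in range(int(u)-9,int(u)+10):
            if g[r,q]<62: pts.append((q,r))
    lab=np.zeros(g.shape,np.uint8)
    for q,r in pts: lab[r,q]=1
    n,L,S,C=cv2.connectedComponentsWithStats(lab);i=1+np.argmax(S[1:,4])
    p=np.argwhere(L==i)[:,::-1];w=np.array([plane(c,a,b,155)[:2] for a,b in p])-O[:2]
    s=np.c_[w@X[:2],w@Y[:2]];m=s.mean(0);ev=np.linalg.eigh(np.cov((s-m).T))[1][:,1]
    print(k,len(p),"x,y",m.round(1),"ext y",s[:,1].min().round(1),s[:,1].max().round(1),"ang",np.degrees(np.arctan2(-ev[0]*np.sign(ev[1]),abs(ev[1]))).round(1))
for k in ims: # profile along rod top of spool: brightness along line at z=155 (spool rim top)
    print(k,[(y,int(ims[k][tuple(int(round(t)) for t in proj(c,O+y*Y+[0,0,155])[::-1])].mean())) for y in range(0,110,3)])
```

```text
before 58 x,y [ -0.7 -92.5] ext y -111.6 -74.5 ang 0.9
now 61 x,y [-0.9 -6.3] ext y -25.5 11.3 ang -0.3
before [(0, 113), (3, 89), (6, 91), (9, 91), (12, 98), (15, 157), (18, 149), (21, 146), (24, 147), (27, 147), (30, 146), (33, 146), (36, 146), (39, 147), (42, 147), (45, 146), (48, 152), (51, 149), (54, 77), (57, 80), (60, 50), (63, 66), (66, 66), (69, 62), (72, 59), (75, 111), (78, 110), (81, 81), (84, 113), (87, 113), (90, 93), (93, 15), (96, 29), (99, 75), (102, 73), (105, 90), (108, 94)]
now [(0, 56), (3, 50), (6, 51), (9, 51), (12, 46), (15, 67), (18, 70), (21, 95), (24, 107), (27, 100), (30, 95), (33, 90), (36, 107), (39, 99), (42, 23), (45, 25), (48, 81), (51, 79), (54, 152), (57, 149), (60, 146), (63, 144), (66, 144), (69, 145), (72, 145), (75, 144), (78, 144), (81, 145), (84, 144), (87, 146), (90, 148), (93, 107), (96, 50), (99, 21), (102, 128), (105, 67), (108, 86)]
```

The image puts the bar at y≈-6.3, with an 86 mm displacement and an angle near 0°. That is only good to about 1.5 mm, or 3 N of pad force. For a finer check I'll turn the jaws along the rod and pinch the bar's ends lightly, to read its position directly.

```bash
python3 -m pendant '[[[0.1,0,0,0,7,0,0],[-0.28,0,0,0,7,0,0],[-0.28,0,0,0,7,0,0],[-0.28,0,0,0,7,0,0],[-0.28,0,0,0,7,0,0],[-0.28,0,0,0,7,0,0],[-0.28,0,0,0,7,0,0],[-0.28,0,0,0,7,0,0],[-0.28,0,0,0,7,0,0],[-0.28,0,0,0,7,0,0],[-0.28,0,0,0,7,0,0],[-0.28,0,0,0,7,0,0],[-0.28,0,0,0,0,0,0]]]' 3; python3 -c "
from h import *
chk();go(O-8*Y+[0,0,215])"
```

```text
t: 15.08
position: [352.1, 14.9, 281.1]
orientation: [2.122, 0.28, -2.074]
force: [0.2, -0.3, -0.7]
width: 60.3
t 15.08 tcp [352.1  14.9 281.1] stand x,y -209.5 50.2 F stand 0.1 -0.4 -0.7 w 60.3 q [-0.18 -0.12  1.78  0.02  1.46  1.14] yawjaw-vs-X -91.0 tilt [ 0.02   0.021 -1.   ]
tilt fix tool deg [-0.  -1.4  0.9] grasp pt stand y 50.04 x -209.76 z 292.1 Y in tool [ 0.02 -1.    0.02] tq [ 0.01  0.05 -0.05]
t 15.08 tcp [352.1  14.9 281.1] stand x,y -209.5 50.2 F stand 0.1 -0.4 -0.7 w 60.3 q [-0.18 -0.12  1.78  0.02  1.46  1.14] yawjaw-vs-X -91.0 tilt [ 0.02   0.021 -1.   ]
tool shift [  70.4   55.6 -208.8]
```

```bash
python3 -m pendant '[[[-0.28,0,9,-34,0,-1.4,0.9],[-0.28,0,9,-34,0,0,0],[-0.28,0,9,-34,0,0,0],[-0.28,0,9,-34,0,0,0],[-0.28,0,9,-34,0,0,0],[-0.28,12,9,-28,0,0,0],[-0.28,12,0,0,0,0,0],[-0.28,0,0,0,0,0,0]]]' 3 >/dev/null; python3 -c "
from h import *
chk();go(O-8*Y+[0,0,138])"
```

```text
t 15.75 tcp [578.1  15.9 252.4] stand x,y 8.9 -7.9 F stand -0.6 0.8 -0.3 w 60.3 q [-0.09  0.26  1.43  0.    1.45  1.2 ] yawjaw-vs-X -89.3 tilt [ 0.001  0.001 -1.   ]
tilt fix tool deg [ 0.  -0.1  0. ] grasp pt stand y -7.90 x 8.89 z 263.4 Y in tool [ 0.   -1.   -0.01] tq [-0.02  0.07 -0.01]
t 15.75 tcp [578.1  15.9 252.4] stand x,y 8.9 -7.9 F stand -0.6 0.8 -0.3 w 60.3 q [-0.09  0.26  1.43  0.    1.45  1.2 ] yawjaw-vs-X -89.3 tilt [ 0.001  0.001 -1.   ]
tool shift [114.4   0.    9.1]
```

```bash
python3 -m pendant '[[[-0.28,15,0,4,0,0,0],[-0.28,15,0,4,0,0,0],[-0.28,20,0,0,0,0,0],[-0.28,10,0,0,0,0,0],[-0.28,0,0,0,0,0,0]]]' 3 >/dev/null; python3 -c "
from h import *
chk();go(O-8*Y+[0,0,139])"
```

```text
t 16.17 tcp [575.3  15.2 189.2] stand x,y 6.1 -7.9 F stand -0.4 0.6 -0.5 w 60.5 q [-0.1   0.29  1.55  0.    1.3   1.18] yawjaw-vs-X -88.5 tilt [ 0.001  0.002 -1.   ]
tilt fix tool deg [ 0.  -0.1  0.1] grasp pt stand y -7.93 x 6.05 z 200.2 Y in tool [ 0.   -1.   -0.03] tq [-0.02  0.02 -0.03]
t 16.17 tcp [575.3  15.2 189.2] stand x,y 6.1 -7.9 F stand -0.4 0.6 -0.5 w 60.5 q [-0.1   0.29  1.55  0.    1.3   1.18] yawjaw-vs-X -88.5 tilt [ 0.001  0.002 -1.   ]
tool shift [50.2  0.   6.2]
```

```bash
python3 -m pendant '[[[-0.28,12,0,2,0,0,0],[-0.28,12,0,2,0,0,0],[-0.28,12,0,2,0,0,0],[-0.28,10,0,1,0,0,0],[-0.28,2,0,0,0,0,0]]]' 3 >/dev/null; python3 -c "
from h import *
chk();go(O-8*Y+[0,0,139])"
```

```text
t 16.58 tcp [572.7  13.8 144.6] stand x,y 3.2 -8.6 F stand -0.2 0.1 0.5 w 59.8 q [-0.1   0.31  1.63  0.    1.19  1.17] yawjaw-vs-X -88.2 tilt [ 0.01   0.002 -1.   ]
tilt fix tool deg [-0.  -0.6 -0.1] grasp pt stand y -8.56 x 3.10 z 155.6 Y in tool [-0.   -1.   -0.03] tq [ 0.03  0.02 -0.1 ]
t 16.58 tcp [572.7  13.8 144.6] stand x,y 3.2 -8.6 F stand -0.2 0.1 0.5 w 59.8 q [-0.1   0.31  1.63  0.    1.19  1.17] yawjaw-vs-X -88.2 tilt [ 0.01   0.002 -1.   ]
tool shift [ 5.5 -0.7  3.2]
```

Now I'll close gently, in small steps.

```bash
P="from h import *
chk()"
python3 -m pendant '[[[-0.1,2,0,2,0,0,0],[0.1,1,0,1,0,0,0],[0.15,0,0,0,0,0,0],[0.19,0,0,0,0,0,0],[0.19,0,0,0,0,0,0]]]' 3 >/dev/null; python3 -c "$P"
python3 -m pendant '[[[0.25,0,0,0,0,0,0],[0.3,0,0,0,0,0,0],[0.3,0,0,0,0,0,0],[0.3,0,0,0,0,0,0]]]' 3 >/dev/null; python3 -c "$P"
python3 -m pendant '[[[0.3,0,0,0,0,0,0],[0.3,0,0,0,0,0,0],[0.3,0,0,0,0,0,0],[0.3,0,0,0,0,0,0]]]' 3 >/dev/null; python3 -c "$P"
```

```text
t 17.00 tcp [571.9  12.8 144.2] stand x,y 2.1 -9.3 F stand 0.7 -1.0 -0.7 w 38.0 q [-0.1   0.31  1.63  0.    1.18  1.17] yawjaw-vs-X -88.1 tilt [ 0.015  0.002 -1.   ]
tilt fix tool deg [ 0.  -0.8 -0.2] grasp pt stand y -9.23 x 1.96 z 155.2 Y in tool [-0.   -1.   -0.03] tq [-0.03 -0.02 -0.03]
t 17.33 tcp [572.1  12.7 144.5] stand x,y 2.3 -9.4 F stand -0.2 0.2 -0.4 w 36.5 q [-0.1   0.31  1.63  0.    1.18  1.17] yawjaw-vs-X -88.1 tilt [ 0.015  0.001 -1.   ]
tilt fix tool deg [ 0.  -0.9 -0.2] grasp pt stand y -9.40 x 2.10 z 155.4 Y in tool [-0.   -1.   -0.03] tq [-0.02 -0.02  0.01]
t 17.67 tcp [572.1  12.7 144.5] stand x,y 2.3 -9.4 F stand 0.2 -0.6 -0.9 w 36.4 q [-0.1   0.31  1.63  0.    1.18  1.17] yawjaw-vs-X -88.1 tilt [ 0.015  0.001 -1.   ]
tilt fix tool deg [ 0.  -0.9 -0.2] grasp pt stand y -9.42 x 2.14 z 155.5 Y in tool [-0.   -1.   -0.03] tq [-0.01  0.04 -0.02]
```

The pinch (width 36.4, side force near 0) puts the collar axis at y=-9.4. Against touch at -11.1, that is only about 3.5 N of pad force, so some push was lost during tightening because the bar was gripped off its axis. I'll redo it with a centred grip: loosen, push and tighten.

```bash
python3 -m pendant '[[[0,0,0,0,0,0,0],[-0.28,0,0,0,0,0,0],[-0.28,0,0,0,0,0,0],[-0.28,-8,0,0,0,0,0],[-0.28,-20,0,0,0,0,0],[-0.28,-25,0,0,0,0,0],[-0.28,-5,0,0,0,0,0]]]' 3 >/dev/null
python3 -m pendant '[[[-0.28,0,0,0,-7,0,0],[-0.28,0,0,0,-7,0,0],[-0.28,0,0,0,-7,0,0],[-0.28,0,0,0,-7,0,0],[-0.28,0,0,0,-7,0,0],[-0.28,0,0,0,-7,0,0],[-0.28,0,0,0,-7,0,0],[-0.28,0,0,0,-7,0,0],[-0.28,0,0,0,-7,0,0],[-0.28,0,0,0,-7,0,0],[-0.28,0,0,0,-7,0,0],[-0.28,0,0,0,-7,0,0],[-0.28,0,0,0,0,0,0]]]' >/dev/null; python3 -c "
from h import *
chk();go(O-9.4*Y+1*X+[0,0,138])"
```

```text
t 19.33 tcp [570.9  12.9 206.2] stand x,y 1.3 -8.9 F stand 0.3 -0.3 -0.1 w 60.1 q [-0.1   0.26  1.54  0.    1.32 -0.33] yawjaw-vs-X -1.9 tilt [ 0.018  0.001 -1.   ]
tilt fix tool deg [-0.   0.2 -1. ] grasp pt stand y -8.85 x 1.06 z 217.2 Y in tool [-0.   -0.03 -1.  ] tq [ 0.02 -0.08 -0.05]
t 19.33 tcp [570.9  12.9 206.2] stand x,y 1.3 -8.9 F stand 0.3 -0.3 -0.1 w 60.1 q [-0.1   0.26  1.54  0.    1.32 -0.33] yawjaw-vs-X -1.9 tilt [ 0.018  0.001 -1.   ]
tool shift [68.2 -1.5  0.3]
```

```bash
python3 -m pendant '[[[-0.28,14,0,0,0,0,-1],[-0.28,14,0,0,0,0,0],[-0.28,14,0,0,0,0,0],[-0.28,14,0,0,0,0,0],[-0.28,10,0,0,0,0,0],[-0.28,0,0,0,0,0,0]]]' 10 >/dev/null; python3 -c "
from h import *
chk();go(O-9.4*Y+1*X+[0,0,138])"
```

```text
t 19.83 tcp [571.2  13.  133.3] stand x,y 1.5 -8.9 F stand 0.3 -0.0 -0.3 w 59.8 q [-0.1   0.33  1.64 -0.    1.18 -0.31] yawjaw-vs-X -2.9 tilt [-0.002 -0.004 -1.   ]
tilt fix tool deg [0.  0.2 0.2] grasp pt stand y -8.89 x 1.52 z 144.3 Y in tool [-0.   -0.05 -1.  ] tq [-0.06 -0.06 -0.  ]
t 19.83 tcp [571.2  13.  133.3] stand x,y 1.5 -8.9 F stand 0.3 -0.0 -0.3 w 59.8 q [-0.1   0.33  1.64 -0.    1.18 -0.31] yawjaw-vs-X -2.9 tilt [-0.002 -0.004 -1.   ]
tool shift [-4.7 -0.5  0.5]
```

```bash
P="from h import *
chk()"
python3 -m pendant '[[[0.2,-2,0,0.5,0,0,0],[0.5,0,0,0,0,0,0],[0.7,0,0,0,0,0,0],[1,0,0,0,0,0,0],[1,0,0,0,0,0,0],[1,0,0,0,0,0,0],[1,0,0,0,0,0,0],[1,0,0,0,0,0,0]]]' 10 >/dev/null; python3 -c "$P"
```

```text
t 20.50 tcp [572.   12.3 136.2] stand x,y 2.2 -9.8 F stand -6.6 0.4 1.1 w 10.1 q [-0.1   0.33  1.63 -0.    1.19 -0.3 ] yawjaw-vs-X -3.2 tilt [-0.002 -0.004 -1.   ]
tilt fix tool deg [-0.   0.2  0.2] grasp pt stand y -9.73 x 2.19 z 147.2 Y in tool [-0.   -0.06 -1.  ] tq [-0.43  1.15 -0.05]
```

```bash
P="from h import *
chk()"
python3 -m pendant '[[[1,0,-1,0,0,0,0],[1,0,0,0,0,0,0],[1,0,0,0,0,0,0]]]' 10 >/dev/null; python3 -c "$P"
python3 -m pendant '[[[1,0,0,0,0,0,0],[1,0,0,0,0,0,0],[1,0,0,0,-5,0,0],[1,0,0,0,-6,0,0],[1,0,0,0,-6,0,0],[1,0,0,0,-6,0,0],[1,0,0,0,-6,0,0],[1,0,0,0,-6,0,0]]]' 50 >/dev/null; python3 -c "$P"
python3 -m pendant '[[[1,0,0,0,-6,0,0],[1,0,0,0,-6,0,0],[1,0,0,0,-6,0,0],[1,0,0,0,-6,0,0],[1,0,0,0,-6,0,0],[1,0,0,0,-6,0,0],[1,0,0,0,0,0,0]]]' >/dev/null; python3 -c "$P"
```

```text
t 20.75 tcp [571.7  12.3 136.2] stand x,y 1.8 -9.7 F stand 0.2 -0.2 -0.3 w 9.8 q [-0.1   0.32  1.63 -0.    1.18 -0.3 ] yawjaw-vs-X -3.3 tilt [-0.    -0.004 -1.   ]
tilt fix tool deg [0.  0.2 0.1] grasp pt stand y -9.70 x 1.80 z 147.2 Y in tool [-0.   -0.06 -1.  ] tq [-0.08 -0.14 -0.07]
t 21.42 tcp [572.3  11.  136.2] stand x,y 2.0 -11.1 F stand -0.6 -1.3 -0.8 w 9.7 q [-0.1   0.32  1.63 -0.01  1.18 -0.94] yawjaw-vs-X 33.2 tilt [ 0.001 -0.006 -1.   ]
tilt fix tool deg [0.  0.3 0.2] grasp pt stand y -11.01 x 2.04 z 147.2 Y in tool [-0.01  0.55 -0.84] tq [-0.12 -0.26 -0.15]
t 22.00 tcp [572.6  10.3 136.1] stand x,y 2.1 -11.9 F stand 0.4 -0.0 -0.9 w 9.7 q [-0.1   0.33  1.63 -0.01  1.18 -1.6 ] yawjaw-vs-X 71.1 tilt [ 0.001 -0.006 -1.   ]
tilt fix tool deg [0.  0.1 0.3] grasp pt stand y -11.83 x 2.12 z 147.1 Y in tool [-0.01  0.95 -0.32] tq [ 0.14 -0.22 -0.08]
```

```bash
P="from h import *
chk()"
python3 -m pendant '[[[1,0,1.9,-0.6,0,0,0],[1,0,1.9,-0.6,0,0,0],[1,0,1.9,-0.6,0,0.1,0.1],[1,0,1.9,-0.6,0,0.1,0.1]]]' >/dev/null; python3 -c "$P"
python3 -m pendant '[[[1,0,2.2,-0.7,0,0.1,0.2],[1,0,2.2,-0.7,0,0.1,0.2],[1,0,2.2,-0.7,0,0.1,0.2]]]' >/dev/null; python3 -c "$P"
```

```text
t 22.33 tcp [572.2  11.9 136.1] stand x,y 2.2 -10.3 F stand -1.1 -5.6 -1.5 w 9.4 q [-0.09  0.32  1.63 -0.02  1.18 -1.58] yawjaw-vs-X 70.7 tilt [ 0.001 -0.015 -1.   ]
tilt fix tool deg [0.  0.1 0.9] grasp pt stand y -10.11 x 2.20 z 147.1 Y in tool [-0.01  0.94 -0.33] tq [-0.81 -0.42  0.02]
t 22.58 tcp [572.   12.4 136.1] stand x,y 2.2 -9.8 F stand -1.3 -7.4 -2.2 w 9.9 q [-0.09  0.33  1.63 -0.02  1.18 -1.58] yawjaw-vs-X 70.4 tilt [-0.001 -0.017 -1.   ]
tilt fix tool deg [-0.  0.  1.] grasp pt stand y -9.58 x 2.23 z 147.1 Y in tool [-0.02  0.94 -0.33] tq [-0.98 -0.45  0.05]
```

```bash
P="from h import *
chk()"
python3 -m pendant '[[[1,0,2.6,-0.9,0,0.1,0.5],[1,0,2.6,-0.9,0,0,0.4]]]' >/dev/null; python3 -c "$P"
python3 -m pendant '[[[1,0,2.6,-0.9,0,0.1,0.4],[1,0,2.6,-0.9,0,0,0.3]]]' >/dev/null; python3 -c "$P"
```

```text
t 22.75 tcp [571.9  12.7 136.1] stand x,y 2.1 -9.4 F stand -0.5 -7.9 -1.8 w 9.4 q [-0.09  0.32  1.63 -0.01  1.18 -1.58] yawjaw-vs-X 70.3 tilt [ 0.001 -0.011 -1.   ]
tilt fix tool deg [-0.   0.1  0.6] grasp pt stand y -9.28 x 2.15 z 147.1 Y in tool [-0.01  0.94 -0.34] tq [-1.25 -0.47  0.09]
t 22.92 tcp [571.9  12.7 136.1] stand x,y 2.1 -9.3 F stand -0.9 -7.7 -2.0 w 9.5 q [-0.09  0.32  1.64 -0.01  1.18 -1.58] yawjaw-vs-X 70.2 tilt [ 0.002 -0.009 -1.   ]
tilt fix tool deg [0.  0.2 0.5] grasp pt stand y -9.25 x 2.09 z 147.1 Y in tool [-0.01  0.94 -0.34] tq [-1.26 -0.43  0.06]
```

```bash
P="from h import *
chk()"
python3 -m pendant '[[[1,0,3.2,-1.1,0,0,0.1],[1,0,3.2,-1.1,0,0,0.1]]]' >/dev/null; python3 -c "$P"
python3 -m pendant '[[[1,0,3.2,-1.1,0,0,0.1],[1,0,3.2,-1.1,0,0,0.1]]]' >/dev/null; python3 -c "$P"
```

```text
t 23.08 tcp [571.7  13.3 136.1] stand x,y 2.1 -8.7 F stand -0.4 -8.8 -1.7 w 9.6 q [-0.09  0.32  1.64 -0.02  1.17 -1.57] yawjaw-vs-X 70.1 tilt [ 0.005 -0.017 -1.   ]
tilt fix tool deg [-0.   0.4  0.9] grasp pt stand y -8.54 x 2.10 z 147.1 Y in tool [-0.02  0.94 -0.34] tq [-1.22 -0.45  0.  ]
t 23.25 tcp [571.6  13.8 136.2] stand x,y 2.1 -8.3 F stand -2.0 -10.2 -2.2 w 9.4 q [-0.08  0.32  1.64 -0.03  1.17 -1.56] yawjaw-vs-X 69.9 tilt [ 0.009 -0.025 -1.   ]
tilt fix tool deg [0.  0.6 1.4] grasp pt stand y -7.96 x 2.06 z 147.2 Y in tool [-0.03  0.94 -0.34] tq [-1.1  -0.34  0.06]
```

```bash
P="from h import *
chk()"
python3 -m pendant '[[[1,0,2.1,-0.8,7,0.1,0.3],[1,0,2.0,-1.0,7,0.1,0.3]]]' >/dev/null; python3 -c "$P"
python3 -m pendant '[[[1,0,1.9,-1.3,7,0.1,0.3],[1,0,1.7,-1.5,7,0.1,0.3]]]' >/dev/null; python3 -c "$P"
```

```text
t 23.42 tcp [571.6  13.7 136.2] stand x,y 2.1 -8.4 F stand -1.7 -7.1 -1.5 w 9.9 q [-0.08  0.32  1.64 -0.02  1.17 -1.3 ] yawjaw-vs-X 55.4 tilt [ 0.009 -0.023 -1.   ]
tilt fix tool deg [0.  0.9 1.1] grasp pt stand y -8.09 x 2.02 z 147.2 Y in tool [-0.02  0.82 -0.57] tq [-0.86 -0.27  0.14]
t 23.58 tcp [571.5  13.6 136.1] stand x,y 1.9 -8.4 F stand 0.1 -8.0 -1.5 w 9.8 q [-0.08  0.32  1.64 -0.02  1.16 -1.06] yawjaw-vs-X 41.0 tilt [ 0.013 -0.021 -1.   ]
tilt fix tool deg [0.  1.3 0.6] grasp pt stand y -8.19 x 1.87 z 147.1 Y in tool [-0.02  0.66 -0.75] tq [-0.94 -0.25  0.17]
```

```bash
P="from h import *
chk()"
python3 -m pendant '[[[1,0,1.8,-2.0,7,0.1,0.1],[1,0,1.5,-2.3,7,0.1,0.1]]]' >/dev/null; python3 -c "$P"
python3 -m pendant '[[[1,0,1.1,-2.2,7,0.1,0.1],[1,0,0.8,-2.3,7,0.1,0.1]]]' >/dev/null; python3 -c "$P"
```

```text
t 23.75 tcp [571.4  13.6 136.2] stand x,y 1.9 -8.4 F stand 0.4 -8.9 -2.4 w 9.5 q [-0.08  0.32  1.65 -0.03  1.16 -0.8 ] yawjaw-vs-X 26.7 tilt [ 0.015 -0.025 -1.   ]
tilt fix tool deg [0.  1.6 0.4] grasp pt stand y -8.12 x 1.80 z 147.2 Y in tool [-0.03  0.45 -0.89] tq [-1.02 -0.27  0.11]
t 23.92 tcp [571.3  13.5 136.2] stand x,y 1.8 -8.4 F stand -0.6 -7.7 -1.6 w 9.8 q [-0.08  0.32  1.65 -0.03  1.16 -0.55] yawjaw-vs-X 12.4 tilt [ 0.017 -0.029 -0.999]
tilt fix tool deg [-0.   2.  -0.1] grasp pt stand y -8.05 x 1.66 z 147.2 Y in tool [-0.03  0.21 -0.98] tq [-0.84 -0.09  0.11]
```

```bash
P="from h import *
chk()"
python3 -m pendant '[[[1,0,0.3,-2,7,0,0],[1,0,0.1,-1.6,7,0,0],[1,0,0,-1.2,4,0,0]]]' >/dev/null; python3 -c "$P"
python3 -m pendant '[[[1,0,0,0,0,0,0],[1,0,0,1,0,0,0],[1,0,0,0.5,0,0,0],[1,0,0,0.3,0,0,0]]]' >/dev/null; python3 -c "$P"
```

```text
t 24.17 tcp [571.3  13.3 136.2] stand x,y 1.7 -8.6 F stand -0.0 -4.4 -1.2 w 9.5 q [-0.07  0.31  1.65 -0.04  1.16 -0.21] yawjaw-vs-X -6.3 tilt [ 0.019 -0.038 -0.999]
tilt fix tool deg [-0.   2.3 -0.7] grasp pt stand y -8.13 x 1.58 z 147.2 Y in tool [-0.04 -0.11 -0.99] tq [-0.22  0.04  0.14]
t 24.50 tcp [571.3  13.1 136.2] stand x,y 1.7 -8.9 F stand 1.1 -1.3 -0.2 w 9.6 q [-0.08  0.31  1.65 -0.04  1.16 -0.21] yawjaw-vs-X -6.4 tilt [ 0.018 -0.035 -0.999]
tilt fix tool deg [ 0.   2.1 -0.7] grasp pt stand y -8.47 x 1.57 z 147.2 Y in tool [-0.04 -0.11 -0.99] tq [0.21 0.02 0.09]
```

```bash
python3 -m pendant '[[[0.8,0,0,0,0,0,0],[0.4,0,0,0,0,0,0],[0,0,0,0,0,0,0],[-0.28,0,0,0,0,0,0],[-0.28,0,0,0,0,0,0],[-0.28,-10,0,0,0,0,0],[-0.28,-25,0,0,0,0,0],[-0.28,-25,0,0,0,0,0],[-0.28,0,0,0,0,2.1,-0.7]]]' 3 >/dev/null; python3 -m pendant '[[[-0.28,0,0,0,7,0,0],[-0.28,0,0,0,7,0,0],[-0.28,0,0,0,7,0,0],[-0.28,0,0,0,7,0,0],[-0.28,0,0,0,7,0,0],[-0.28,0,0,0,7,0,0],[-0.28,0,0,0,7,0,0],[-0.28,0,0,0,7,0,0],[-0.28,0,0,0,7,0,0],[-0.28,0,0,0,7,0,0],[-0.28,0,0,0,7,0,0],[-0.28,0,0,0,5,0,0],[-0.28,0,0,0,0,0,0]]]' >/dev/null; python3 -c "
from h import *
chk();go(O-8.2*Y+2*X+[0,0,144])"
```

```text
t 26.33 tcp [570.5  17.4 214.1] stand x,y 2.0 -4.5 F stand -0.3 0.3 0.4 w 60.4 q [-0.09  0.26  1.52  0.    1.35  1.22] yawjaw-vs-X -90.5 tilt [ 0.01   0.002 -1.   ]
tilt fix tool deg [-0.  -0.6 -0.1] grasp pt stand y -4.46 x 1.88 z 225.1 Y in tool [-0.   -1.    0.01] tq [ 0.01  0.01 -0.02]
t 26.33 tcp [570.5  17.4 214.1] stand x,y 2.0 -4.5 F stand -0.3 0.3 0.4 w 60.4 q [-0.09  0.26  1.52  0.    1.35  1.22] yawjaw-vs-X -90.5 tilt [ 0.01   0.002 -1.   ]
tool shift [70.1  3.7  0.7]
```

```bash
python3 -m pendant '[[[-0.28,14,3.5,0,0,-0.5,0],[-0.28,14,0,0,0,0,0],[-0.28,14,0,0,0,0,0],[-0.28,12,0,0,0,0,0],[-0.28,8,0,0,0,0,0],[-0.28,0,0,0,0,0,0]]]' 3 >/dev/null; python3 -c "
from h import *
chk()"; python3 -m pendant '[[[-0.1,0,0,0,0,0,0],[0.1,0,0,0,0,0,0],[0.15,0,0,0,0,0,0],[0.19,0,0,0,0,0,0],[0.25,0,0,0,0,0,0],[0.3,0,0,0,0,0,0],[0.3,0,0,0,0,0,0],[0.3,0,0,0,0,0,0],[0.3,0,0,0,0,0,0],[0.3,0,0,0,0,0,0],[0.3,0,0,0,0,0,0]]]' >/dev/null; python3 -c "
from h import *
chk()"
```

```text
t 26.83 tcp [572.4  13.  149. ] stand x,y 2.7 -9.2 F stand -0.7 0.3 -0.9 w 60.1 q [-0.1   0.31  1.62 -0.    1.21  1.21] yawjaw-vs-X -89.8 tilt [ 0.003 -0.002 -1.   ]
tilt fix tool deg [ 0.  -0.1 -0.1] grasp pt stand y -9.20 x 2.65 z 160.0 Y in tool [-0. -1. -0.] tq [-0.05 -0.03  0.03]
t 27.75 tcp [572.7  13.4 149.4] stand x,y 3.1 -8.9 F stand 0.3 -0.4 -2.1 w 36.8 q [-0.1   0.31  1.62 -0.    1.21  1.2 ] yawjaw-vs-X -89.6 tilt [ 0.003 -0.001 -1.   ]
tilt fix tool deg [ 0.  -0.2 -0.1] grasp pt stand y -8.88 x 3.06 z 160.4 Y in tool [-0.   -1.   -0.01] tq [ 0.01 -0.05 -0.07]
```

The second pinch puts the collar axis at y=-8.9, against pad touch at about -11.9 on the same axis. That is roughly 6 N on the pad, inside the 4–12 N range. I'll let go, retreat and take a last look.

```bash
python3 -m pendant '[[[0.1,0,0,0,0,0,0],[-0.28,0,0,0,0,0,0],[-0.28,0,0,0,0,0,0],[-0.28,-10,0,0,0,0,0],[-0.28,-25,0,0,0,0,0],[-0.28,-30,0,0,0,0,0],[-0.28,-30,0,0,0,0,0],[-0.28,0,0,35,0,0,0],[-0.28,0,0,40,0,0,0],[-0.28,0,0,40,0,0,0],[-0.28,0,0,40,0,0,0],[-0.28,0,0,40,0,0,0],[-0.28,0,0,0,0,0,0],[-0.28,0,0,0,0,0,0]]]'
python3 - <<'E'
from h import *
c=arm.camera("top");crop(c,180,140,140,90,5.7,"pics/c4.png")
E
```

```text
t: 28.92
position: [382.2, -41.5, 257.0]
orientation: [2.091, 0.274, -2.051]
force: [0.4, -0.1, -0.1]
width: 60.1
```

View pics/c4.png

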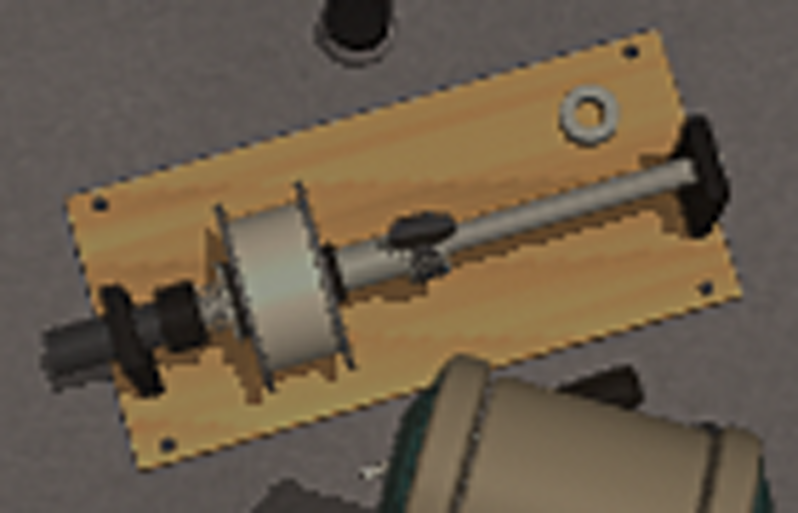

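The nose at (333,270) touches the spool, and the spool is against the pad at (235,300). The bar at (422,231) lies nearly along the rod, a few degrees clockwise, so the screw is tight. The ring, jar and driver haven't moved. I'm handing in.

```bash
python3 -c "
from plant import arm
print(arm.finish_job())"
```

```text
the job is handed in; nothing more can be done
None
```

The job is handed in at about 29 s. The screw is tight, and I estimate the collar presses the spool on the drag pad with about 6 N, inside the 4–12 N range.

- **What I did:** I gripped the screw bar, loosened it about 72° anticlockwise, and slid the collar until I felt the pad. I pushed on to about 8 N and turned the screw back tight.
- **Second pass:** a light pinch on the bar's ends showed some of that push had been lost, leaving an estimated 3.5–5 N. I loosened, pushed and tightened again with a better-centred grip. The pushing force read at the wrist peaked at about 10 N, including about 2 N of sliding drag.
- **Last checks:** after letting go, a second pinch put the collar axis at y≈-8.9 mm, against first pad touch at about -11.9 mm. The last picture shows the nose on the spool, the spool on the pad, and the bar within a few degrees of the rod. The spare ring, jar and driver have not moved; I did not check the items off to the sides again.
- **Disagreement:** while still held, the grip put the collar at -8.1 to -8.5 mm instead of -8.9 mm. The final force is therefore only known to about 1 N either way, roughly 5–7.5 N.

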